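# Run the insole warmer on its key switch

## Robot

A 6-joint arm with a two-finger parallel gripper is mounted at the origin on the work surface. World frame = base frame: x ahead of the robot, y to its left, z up, the work surface at z = 0. Lengths are in m, angles in rad, forces in N, time in s.
With the tool pointing down it reaches from about 0.375 to 0.975 m from the base axis. Payload 3.8 kg.
Tool frame: the origin (TCP) lies at the very end of the fingers, on their centre line; the grasp point (between the pads) lies 19 mm behind it; y points along the fingers, z is the direction in which the jaws open and shut, and the axes are right-handed (so a half turn about y gives the same grasp; the last joint's range is limited). The gripper opens to 88 mm and grips with 3 to 60 N. Pads are 18 mm wide; open, the fingers measure 123 mm over their backs; the gripper's body (75 mm by 187 mm) begins 45 mm behind the grasp point.
Start: joints at [1.21, 0.264, 1.604, -0, 1.274, -0.037], TCP at [0.215, 0.64, 0.239] pointing down, gripper open.
Joint ranges: [-2.63, 2.63], [-0.94, 2.18], [0.31, 2.57], [-1.31, 4.45], [0, 2.66], [-2.55, 2.55]. Speed limits (rad/s): [2.57, 2.57, 3.14, 3.14, 3.14, 3.14].

## Interface

Orientations are given as a unit quaternion [w, x, y, z].
In Python, from cell import arm, imaging, ticket gives the robot as it stands. The module is installed in compiled form; this text tells all that it offers.
- The arm moves only by the tool step_arm, never from a script. Its argument "targets" is text: rows parted by semicolons, each of 7 numbers parted by spaces: the shift along the tool's x, y, z each as a share of 0.2 m, from -1 to 1, then the turn, a rotation vector about the tool's x, y, z each as a share of pi/2 rad, from -1 to 1, then the closure, from 0 (fully open) to 1 (shut). In form: tx ty tz rx ry rz gripper; .... A call has 1 to 8 rows; each row is the pose to reach, as a shift and turn from the pose commanded when the call began, along the tool's axes at that moment; what a row does not reach only later rows make up. A row lasts 1/8 s, in which the tool goes at most 62.5 mm and 10.7 degrees, less where a joint would pass 70% of its speed; a pose out of reach is approached as far as the arm can. A call with a number of a shift or a turn outside -1 to 1 is refused whole. A call with a gripper value outside its range is refused whole. The fingers move at their own pace and stop on an object; "squeeze" is the grip in N (left out, the last holds). Time passes only in rows, so rows that repeat a pose let the fingers close. It gives the time, the measured TCP pose, the force and the opening at its end, in the units of the state.
- arm.read_state(): the state, without advancing time (a new reading comes with each control period).
- imaging.grab_frame(name): name is "side" or "top" or "wrist"; returns a dict with "image" (480x640x3 uint8, red, green, blue), "fx", "fy", "cx", "cy" (pixels), "extrinsics" (4x4, takes a point from camera to world coordinates); the wrist camera has in their place "T_tool_cam" (4x4, takes a point from camera to tool coordinates, whose origin is the TCP and whose axes are the tool frame's). Camera axes: x right, y down, z forward; pixel columns grow to the right and rows downward; lengths in m; the calibration is good to about 2 mm. A picture is of the moment at which its call begins: read the wrist's pose just before it. There is no depth.
- ticket.job_done(): hands the job in, once; it reports no verdict.
The state is a dict: "clock": time; "joints": joint angles; "qd": joint speeds; "joint_efforts": joint torques, N m; "eef_pos": TCP position; "eef_rot": TCP orientation; "wrist_force": force on the tool from outside, world axes, zero at the start; "wrist_torque": the same for the moment, N m; "grip_width": finger opening in m.
Only numpy, scipy, OpenCV 4.12 (cv2) and the standard library are available. Lean on these libraries where they do the work, as an engineer would, in place of code of your own. Each camera call takes 0.05 s, during which the arm holds its last target. There are 200 camera calls.

## Task

Slide the tray with the insole fully home into the warming tunnel. Then take the key from its stand, push it fully home into the lock on the station, working it past the sticky pins, and only then turn it a quarter clockwise (seen from above) up to its stop. The switch springs back if let go, so finish while holding the key turned in your grip, and leave the other things on the table where they are.

Things in the scene. Friction and masses are not known exactly. Their poses are not given: they have to be found in the camera images.
- station: Insole warmer, fixed. Dark base 120 (x) x 550 mm (y -270 to 280), 12 high; grey tunnel 120 wide, 70 high over y 0 to 190, open at the y=0 end; grey lock box 120 wide, 62 high over y 190 to 280. Origin on the table, on the base's long centre line; +y points into the tunnel; z up. Yaw within 0.12 rad of zero.
- tray (a joint): How far the tray has been pushed along the station's +y axis, in m: 0 = fully out, 0.17 = home against its stop. The slide has about 3 N of friction and stays where it is left.
- tray_knob (a point): Top centre of the tray's black upright round knob: diameter 28 mm, top 94 mm and foot 26 mm above the table. It stands at the tray's outer end on the station's centre line (x=0) and moves with the tray along the station's +y; with the tray home it is 70 mm outside the tunnel's mouth.
- keyway (a point): Centre of the keyway's mouth in the flat top of the steel lock cylinder (38 mm across) on the lock box: station x=0, y=235 mm, 68 mm above the table. Vertical slot 16 mm (this point's x) x 8 mm (y), 37 mm deep, flared 3 mm all round at the mouth. The point turns with the cylinder; its x is parallel to the station's x while the lock is at 0.
- lock (a joint): Lock cylinder angle in rad: 0 = off, grows clockwise from above, stop at 1.5. A spring turns it back (0.02 N m at 0, 0.08 at 1.5). Two sticky sprung pins stand into the keyway from its long sides, 12 and 21 mm below the mouth: the blade pushes them aside with some 5 to 12 N down; small rocking or twisting helps.
- key: Loose key, about 60 g, upright in its stand. Origin: middle of the blade's tip; z up the key to its head; x along the blade's width. Steel blade 14 (x) x 6 (y) x 34 mm long, last 6 mm tapered in y to 2 mm; then a black collar 26 x 16 mm, z 34 to 39, that lands on the cylinder's face when home. The blade is alike both ways round: it fits at either half turn.
- key_bow (a point): Grip point in the key's round flat black head, 61 mm above the blade's tip on the key's axis. The head is a disc 40 mm across (key x, z) and 10 mm thick (key y), 28 mm wide at its neck, from 39 to 79 mm above the tip; grip it across its 10 mm.
- stand: Grey block 44 x 44 x 45 mm high, fixed; origin under its centre. The key stands in the pocket in its top (17 x 9 mm, 37 mm deep), collar resting on the top, key x along the stand's x, blade tip 11 mm and head's top 90 mm above the table. Lift the key straight up at least 36 mm to free it.
- tin: Loose open aluminium cup, 60 mm across, 45 mm high, a bystander; origin under its centre. It and the key stand may have swapped places.
- insole: Loose pale insole, 250 x 88 x 7 mm, lying beyond the station, a bystander; origin under its centre.
- driver: Loose screwdriver lying on the table to the robot's left, a bystander.
- bottle: Clear drinking bottle, 72 mm across, 190 mm high, standing on the table to the robot's right, a bystander; origin under its centre.

How it is judged:
On the way, in this order (a step that is already met when the one before it is completed fails the run):
1. the tray is pushed home while the key is not yet in the lock (value of joint tray above 0.163 m and distance between key and keyway above 0.06 m), for 0.2 s.
2. the key is fully home in the lock, not yet turned (z of key in the frame of keyway below -0.03 m and horizontal distance between key and keyway below 0.005 m and angle between key's own z axis and vertical below 0.12 rad and angle between the x axis of key and the x axis of keyway, either way round below 0.3 rad and value of joint lock below 0.35 rad), for 0.1 s.
3. the key, still home, is turned to the stop (z of key in the frame of keyway below -0.03 m and horizontal distance between key and keyway below 0.005 m and angle between key's own z axis and vertical below 0.12 rad and angle between the x axis of key and the x axis of keyway, either way round below 0.3 rad and value of joint lock above 1.3 rad), for 0.2 s.
At the end, for the whole second after the job is handed in: Tray within 7 mm of its stop; key upright (0.12 rad) in the lock, tip over 30 mm deep, within 5 mm of its axis and 0.3 rad of its slot; lock still, past 1.3 rad; fingers still gripping the key (over 2 N) (all of step 3 and value of joint tray above 0.163 m and contact force between the fingers and key above 2 N and velocity of joint lock between -0.1 and 0.1 rad/s); the arm keeps its last pose, push and grip.
It fails at once if the lock is turned while the key is not in (value of joint lock above 0.5 rad and z of key in the frame of keyway above -0.026 m).
It fails at once if the tin is knocked away (distance of tin from where it was at the start of the episode above 0.03 m).
It fails at once if the insole is knocked away (distance of insole from where it was at the start of the episode above 0.03 m).
It fails at once if the driver is knocked away (distance of driver from where it was at the start of the episode above 0.03 m).
It fails at once if the bottle is knocked away (distance of bottle from where it was at the start of the episode above 0.03 m).
It also fails if it takes over 72 s, if anything falls off the work surface, if the arm or the gripper's body presses on something with over 40 N, if the wrist force passes 120 N, or if a joint passes its speed limit or range.

## Working session

There is one attempt and no reset: what is moved stays moved. The work goes in short steps, Python scripts to look and compute and a tool call to move; the robot and the scene stay as the last step left them, time stands still between calls to the robot, and variables do not carry over. Pictures are saved under pics/ and viewed, about 8 in all and at most 12, crops included, and the job is handed in when it is done.

Besides the shell and the picture viewer there is one more tool, called after "Request:" in YAML: its name, and indented under it one key for each argument. step_arm: Moves the arm, as the interface text tells. Shift numbers are shares of 0.2 m and turn numbers shares of pi/2 rad, none past 1 either way. Its arguments: {"type":"object","properties":{"targets":{"type":"string"},"squeeze":{"type":"number"}},"required":["targets"]}

```bash
mkdir -p pics; python3 - <<'E'
from cell import arm, imaging
import cv2,pickle
s=arm.read_state();print(s)
for n in("top","side"):
    f=imaging.grab_frame(n);pickle.dump(f,open(n+".pkl","wb"))
    cv2.imwrite(f"pics/{n}0.png",f["image"][:,:,::-1]);print(n,f["fx"],f["cx"],f["cy"],f["extrinsics"].round(3).tolist())
E
```

```text
{'clock': 0.0, 'joints': array([ 1.21015162e+00,  2.64743190e-01,  1.60538476e+00,  7.77943439e-06,
        1.27369197e+00, -3.68867956e-02]), 'qd': array([ 1.04585211e-05, -2.45477052e-04, -3.39191864e-05, -5.70132601e-04,
       -1.01360639e-03, -7.11773860e-04]), 'joint_efforts': array([-1.46288671e-04, -5.02097726e+01, -3.56880677e+01,  7.26293027e-02,
        2.90591625e-02, -2.10897906e-04]), 'eef_pos': array([0.21447652, 0.63926334, 0.23738891]), 'eef_rot': array([-0.69709021,  0.69863307, -0.11412523,  0.11380909]), 'wrist_force': array([ 0.85338368,  0.15621868, -0.22740828]), 'wrist_torque': array([-0.00278682, -0.02234743, -0.01465287]), 'grip_width': 0.08806926998701621}
top 611.7186480984097 316.2552215092439 230.35201420877922 [[-0.023, -0.987, 0.162, 0.335], [-1.0, 0.023, -0.001, 0.005], [-0.003, -0.162, -0.987, 1.748], [0.0, 0.0, 0.0, 1.0]]
side 465.6965629335588 318.64395948105675 239.2964607432114 [[0.841, -0.361, 0.402, 0.173], [-0.54, -0.542, 0.644, -0.706], [-0.015, -0.759, -0.651, 0.799], [0.0, 0.0, 0.0, 1.0]]
```

View pics/top0.png

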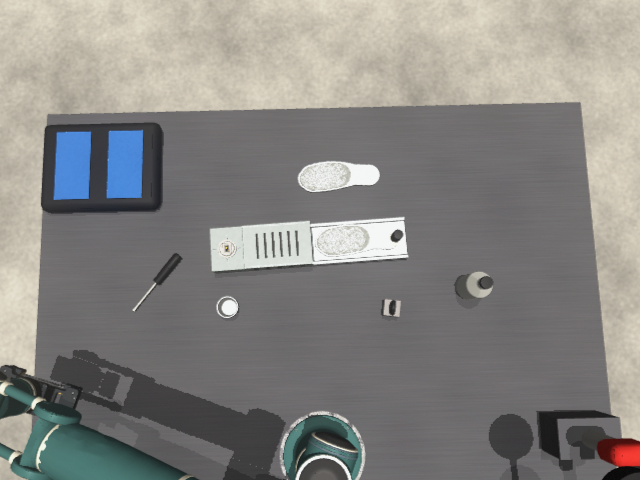

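View pics/side0.png

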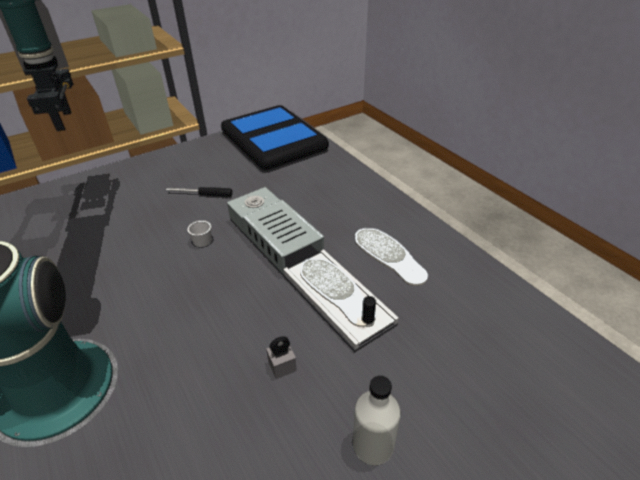

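Top view: lock cylinder near (227,248), knob (397,236), stand with key (392,308), tin (227,307), bottle (475,285), insole (340,176). The side view agrees, with the stand nearer the bottle.

```bash
cat > h.py <<'E'
import numpy as np,cv2,pickle
from scipy.spatial.transform import Rotation as R
def tool_T(s):
    q=s["eef_rot"];T=np.eye(4);T[:3,:3]=R.from_quat([q[1],q[2],q[3],q[0]]).as_matrix();T[:3,3]=s["eef_pos"];return T
def ray(f,uv,T=None):
    T=f["extrinsics"] if T is None else T
    d=T[:3,:3]@np.array([(uv[0]-f["cx"])/f["fx"],(uv[1]-f["cy"])/f["fy"],1]);return T[:3,3],d
def plane(f,uv,z,T=None):
    o,d=ray(f,uv,T);return o+d*(z-o[2])/d[2]
def two(a,b):
    (o,d),(p,e)=a,b;A=np.stack([d,-e],1);k=np.linalg.lstsq(A,p-o,rcond=None)[0]
    x,y=o+k[0]*d,p+k[1]*e;return (x+y)/2,np.linalg.norm(x-y)
def crop(im,x0,y0,x1,y1,k):return cv2.resize(im[y0:y1,x0:x1,::-1],None,fx=k,fy=k,interpolation=cv2.INTER_CUBIC)
def move(s,dp,drv=(0,0,0)):
    "world shift, world rotvec -> shares"
    Rm=tool_T(s)[:3,:3];return (Rm.T@np.array(dp)/.2).round(4),(Rm.T@np.array(drv)/(np.pi/2)).round(4)
E
python3 - <<'E'
from h import *
t=pickle.load(open("top.pkl","rb"));s=pickle.load(open("side.pkl","rb"))
a=crop(t["image"],205,210,255,330,5)
b=crop(t["image"],360,210,420,330,5)
c=crop(s["image"],255,290,395,390,5)[:500]
im=np.zeros((600,560,3),np.uint8);im[:,:250]=a;im[:,255:555]=b;cv2.imwrite("pics/c1.png",im)
def blobs(f,box,thr):
    x0,y0,x1,y1=box;m=(f["image"][y0:y1,x0:x1].max(2)<thr).astype(np.uint8)
    n,l,st,c=cv2.connectedComponentsWithStats(m)
    for i in range(1,n):
        if st[i,4]>20: print(box,thr,st[i]+[x0,y0,0,0,0],c[i]+[x0,y0])
blobs(t,(375,215,420,260),50);blobs(t,(375,290,410,325),50)
blobs(s,(350,280,390,340),50);blobs(s,(260,325,300,365),50)
print(plane(t,(227,248),.068),plane(t,(392,308),.09),plane(t,(397,236),.08),plane(t,(227,307),.03),plane(t,(475,285),.1))
E
```

```text
(375, 290, 410, 325) 50 [390 301   5  13  34] [391.52941176 307.47058824]
(350, 280, 390, 340) 50 [363 297  12  27 272] [368.47058824 309.86029412]
(350, 280, 390, 340) 50 [373 330  10  10  22] [378.77272727 334.63636364]
(260, 325, 300, 365) 50 [270 337  20  20 274] [279.5620438  346.12043796]
[0.56687036 0.25213009 0.068     ] [ 0.39071987 -0.19514212  0.09      ] [ 0.58773001 -0.21856743  0.08      ] [0.40603817 0.25757903 0.03      ] [ 0.44662244 -0.41957484  0.1       ]
```

View pics/c1.png

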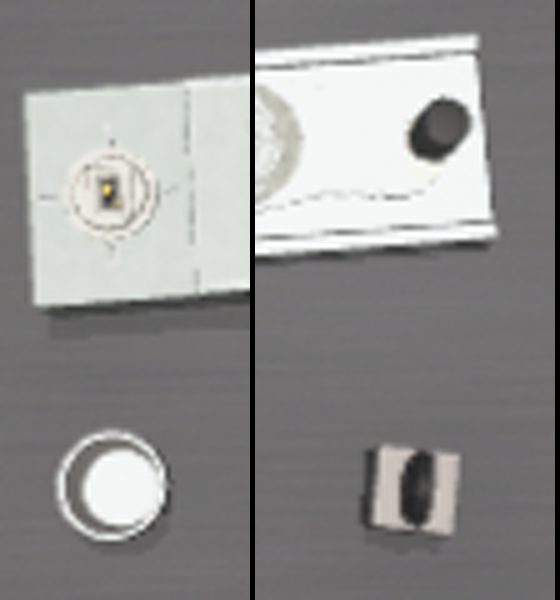

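Crop: cylinder and keyway centre at about (226.8,248), knob top at (398.4,235), key head on the stand with its long axis up the picture, so roughly along world x. The station yaw is small.

```bash
python3 - <<'E'
from h import *
from cell import arm
t=pickle.load(open("top.pkl","rb"));s=pickle.load(open("side.pkl","rb"))
S=arm.read_state();T=tool_T(S);print(T.round(3))
k=plane(t,(398.4,235),.094);w=plane(t,(226.8,248),.068);print(k,w,np.arctan2(-(w-k)[0],(w-k)[1]),np.linalg.norm((w-k)[:2]))
print("side knob",plane(s,(369.5,300),.094))
g=cv2.cvtColor(t["image"],cv2.COLOR_RGB2GRAY)
# stand outline: light block vs table
x0,y0,x1,y1=375,290,410,325
m=(g[y0:y1,x0:x1]>140).astype(np.uint8);m=cv2.morphologyEx(m,cv2.MORPH_CLOSE,np.ones((9,9)))
c=max(cv2.findContours(m,0,2)[0],key=cv2.contourArea);r=cv2.minAreaRect(c);print(r)
b=cv2.boxPoints(r)+[x0,y0];P=np.array([plane(t,p,.045) for p in b]);print(P.round(3),P.mean(0))
# two-view key head
print("head 2view",two(ray(t,(391.5,307.5)),ray(s,(280,346))))
E
```

```text
[[ 0.948 -0.001  0.318  0.215]
 [-0.318 -0.002  0.948  0.639]
 [-0.    -1.    -0.002  0.238]
 [ 0.     0.     0.     1.   ]]
[ 0.58828392 -0.22064279  0.094     ] [0.56688322 0.25268448 0.068     ] 0.04518255776910689 0.47381082135663505
side knob [ 0.59195248 -0.22373126  0.094     ]
((16.78658676147461, 17.420732498168945), (16.012571334838867, 16.123003005981445), 6.340191841125488)
[[ 0.375 -0.175  0.045]
 [ 0.419 -0.182  0.045]
 [ 0.413 -0.225  0.045]
 [ 0.369 -0.218  0.045]] [ 0.39388636 -0.20004623  0.045     ]
head 2view (array([ 0.39508324, -0.19824351,  0.05882587]), np.float64(0.004048592781902148))
```

Request:
step_arm:
  targets: ".21 0 -.23 0 -.08 0 0; .42 0 -.46 0 -.16 0 0; .627 0 -.697 0 -.2355 0 0; .627 0 -.697 0 -.2355 0 0"

```text
clock: 0.6
eef_pos: [0.2902, 0.4641, 0.238]
eef_rot: [-0.706, 0.708, 0.015, -0.015]
wrist_force: [0.9, 0.4, -0.5]
grip_width: 0.0876
```

Request:
step_arm:
  targets: ".11 0 -.29 0 0 0 0; .22 0 -.58 0 0 0 0; .334 0 -.876 0 0 0 0; .334 0 -.876 0 0 0 0"

```text
clock: 1.1
eef_pos: [0.3653, 0.2937, 0.2386]
eef_rot: [-0.707, 0.707, 0.014, -0.014]
wrist_force: [-0.2, 0.9, -0.8]
grip_width: 0.0881
```

Request:
step_arm:
  targets: ".11 0 -.29 0 0 0 0; .22 0 -.58 0 0 0 0; .334 0 -.876 0 0 0 0; .334 0 -.876 0 0 0 0"

```text
clock: 1.6
eef_pos: [0.4405, 0.1223, 0.2388]
eef_rot: [0.707, -0.707, -0.014, 0.014]
wrist_force: [0.1, 0.1, 0.4]
grip_width: 0.0876
```

Request:
step_arm:
  targets: ".11 0 -.29 0 0 0 0; .22 0 -.58 0 0 0 0; .334 0 -.876 0 0 0 0; .334 0 -.876 0 0 0 0"

```text
clock: 2.1
eef_pos: [0.5157, -0.0487, 0.2385]
eef_rot: [0.707, -0.707, -0.015, 0.015]
wrist_force: [0.4, 1.1, -0.6]
grip_width: 0.0883
```

Request:
step_arm:
  targets: ".11 0 -.29 0 0 0 0; .22 0 -.58 0 0 0 0; .334 0 -.876 0 0 0 0; .334 0 -.876 0 0 0 0; .334 0 -.876 0 0 0 0"

```text
clock: 2.72
eef_pos: [0.589, -0.2171, 0.238]
eef_rot: [0.708, -0.706, -0.016, 0.017]
wrist_force: [0.6, -0.1, 0.2]
grip_width: 0.0884
```

```bash
python3 - <<'E'
from h import *
from cell import arm,imaging
S=arm.read_state();print(S["clock"],tool_T(S).round(3),S["joints"].round(2))
f=imaging.grab_frame("wrist");f["T"]=tool_T(S)@f["T_tool_cam"];pickle.dump(f,open("w1.pkl","wb"));print(f["fx"],f["T_tool_cam"].round(3))
cv2.imwrite("pics/w1.png",f["image"][:,:,::-1])
E
```

```text
2.725 [[ 0.999 -0.001 -0.048  0.589]
 [ 0.048  0.002  0.999 -0.217]
 [-0.001 -1.     0.002  0.238]
 [ 0.     0.     0.     1.   ]] [-0.39  0.18  1.71  0.    1.26 -2.01]
373.06567772219285 [[ 0.001  0.952  0.307 -0.079]
 [-0.001 -0.307  0.952 -0.146]
 [ 1.    -0.001  0.001  0.   ]
 [ 0.     0.     0.     1.   ]]
```

View pics/w1.png

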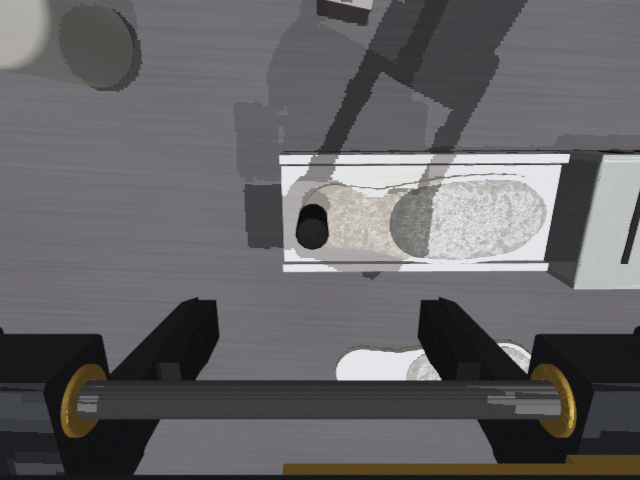

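Wrist view: knob top at about (312,233), station edges parallel to the image rows (so the yaw is right), bottle at top left, stand just at the top edge (345,5).

```bash
python3 - <<'E'
from h import *
f=pickle.load(open("w1.pkl","rb"));g=f["image"].max(2)
m=(g<28).astype(np.uint8);m[:,:280]=0;m[:190]=0;m[260:]=0;m[:,345:]=0
ys,xs=np.nonzero(m);print(xs.min(),xs.max(),ys.min(),ys.max())
for uv in((312,233),(312,235)):print(plane(f,uv,.094,f["T"]))
a,b=plane(f,(285,271),.02,f["T"]),plane(f,(545,271),.02,f["T"]);print("yaw",np.arctan2(-(b-a)[0],(b-a)[1]))
E
```

```text
296 327 205 248
[ 0.59068734 -0.22086253  0.094     ]
[ 0.59236033 -0.22079215  0.094     ]
yaw 0.04582040943386885
```

Request:
step_arm:
  targets: ".005 .25 -.02 0 0 0 0; .005 .5 -.02 0 0 0 0; .005 .75 -.02 0 0 0 0; .005 .94 -.02 0 0 0 0; .005 .94 -.02 0 0 0 0"

```text
clock: 3.4
eef_pos: [0.5864, -0.2201, 0.0473]
eef_rot: [0.708, -0.706, -0.014, 0.02]
wrist_force: [-1.7, -0.4, -0.3]
grip_width: 0.0882
```

Request:
step_arm:
  targets: "0 0 0 0 0 0 1; 0 0 0 0 0 0 1; 0 0 0 0 0 0 1; 0 0 0 0 0 0 1; 0 0 0 0 0 0 1; 0 0 0 0 0 0 1"
  squeeze: 15

```text
clock: 4.15
eef_pos: [0.5896, -0.2237, 0.0507]
eef_rot: [0.707, -0.707, -0.016, 0.016]
wrist_force: [1.0, 1.6, 0.7]
grip_width: 0.0302
```

Request:
step_arm:
  targets: "0 0 .15 0 0 0 1; 0 0 .3 0 0 0 1; 0 0 .45 0 0 0 1; 0 0 .6 0 0 0 1; 0 0 .7 0 0 0 1; 0 0 .76 0 0 0 1; 0 0 .8 0 0 0 1; 0 0 .8 0 0 0 1"

```text
clock: 5.15
eef_pos: [0.5816, -0.063, 0.0508]
eef_rot: [0.707, -0.706, -0.016, 0.017]
wrist_force: [-4.5, 2.9, 5.1]
grip_width: 0.0274
```

Request:
step_arm:
  targets: "0 0 .015 0 0 0 1; 0 0 .03 0 0 0 1; 0 0 .045 0 0 0 1; 0 0 .055 0 0 0 1; 0 0 .055 0 0 0 1; 0 0 .055 0 0 0 1"

```text
clock: 5.9
eef_pos: [0.5811, -0.0532, 0.0508]
eef_rot: [0.707, -0.707, -0.016, 0.017]
wrist_force: [-5.7, -2.7, 5.2]
grip_width: 0.0271
```

Request:
step_arm:
  targets: "0 0 .01 0 0 0 1; 0 0 .02 0 0 0 1; 0 0 .02 0 0 0 1; 0 0 .02 0 0 0 1"

```text
clock: 6.4
eef_pos: [0.5811, -0.0529, 0.0508]
eef_rot: [-0.705, 0.709, 0.016, -0.017]
wrist_force: [-3.9, -15.4, 4.5]
grip_width: 0.0274
```

Request:
step_arm:
  targets: "0 0 -.02 0 0 0 .3; 0 0 -.02 0 0 0 0; 0 0 -.02 0 0 0 0; 0 -.2 -.02 0 0 0 0; 0 -.45 -.02 0 0 0 0; 0 -.75 -.02 0 0 0 0; 0 -.75 -.02 0 0 0 0"

```text
clock: 7.28
eef_pos: [0.5861, -0.0529, 0.2075]
eef_rot: [-0.706, 0.707, 0.021, -0.012]
wrist_force: [0.1, 0.5, -0.5]
grip_width: 0.088
```

Request:
step_arm:
  targets: "-.25 0 -.17 0 0 0 0; -.5 0 -.34 0 .05 0 0; -.75 0 -.5 0 .1 0 0; -.98 0 -.665 0 .111 0 0; -.98 0 -.665 0 .111 0 0; -.98 0 -.665 0 .111 0 0"

```text
clock: 8.02
eef_pos: [0.3923, -0.1945, 0.2001]
eef_rot: [0.706, -0.705, 0.046, -0.046]
wrist_force: [-0.7, 0.1, -0.1]
grip_width: 0.0876
```

```bash
cat >> h.py <<'E'
def wrist(n):
    from cell import arm,imaging
    S=arm.read_state();f=imaging.grab_frame("wrist");f["T"]=tool_T(S)@f["T_tool_cam"];f["S"]=S;pickle.dump(f,open(n+".pkl","wb"))
    cv2.imwrite(f"pics/{n}.png",f["image"][:,:,::-1]);print(S["clock"],tool_T(S).round(4).tolist());return f
E
python3 -c "
from h import *
wrist('w2')"
```

```text
8.025 [[0.9917, -0.0, 0.1285, 0.3923], [-0.1285, 0.0009, 0.9917, -0.1945], [-0.0001, -1.0, 0.0009, 0.2001], [0.0, 0.0, 0.0, 1.0]]
```

View pics/w2.png

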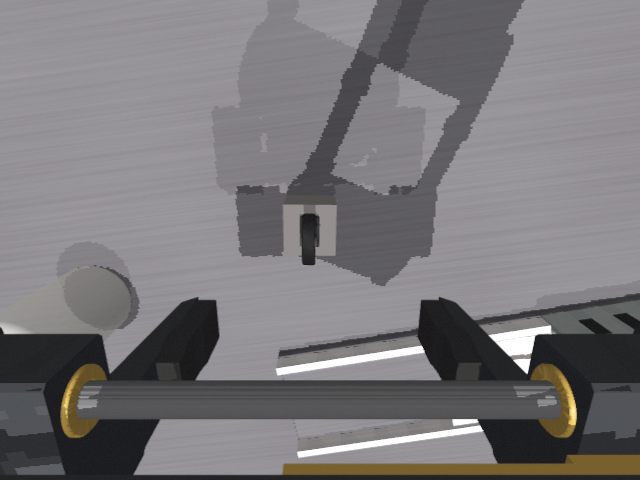

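Wrist view: stand top spans columns 285–336 and sits square to the image; the key head is centred near column 309, rows 210–264, parallel to the pads.

```bash
python3 - <<'E'
from h import *
f=pickle.load(open("w2.pkl","rb"));im=f["image"];g=im.max(2)
for y in range(206,268,4):print(y,"".join("#" if v<70 else "-" if v<110 else "." for v in g[y,280:342]))
print(im[230,290],im[230,330],im[270,300])
for y in (205,230,250):
    for x in (285,336):print((x,y),plane(f,(x,y),.045,f["T"]).round(4))
for uv in ((309,238),(309,255)):print(plane(f,uv,.09,f["T"]).round(4))
E
```

```text
206 ---......................................................-----
210 ---......................................................-----
214 ---...................-############-.....................-----
218 ---.................###################-.................-----
222 ---.................###################..................-----
226 ---.................###################..................-----
230 ---.................###################..................-----
234 ---.................-##################..................-----
238 ---.................-##################-................------
242 ---.................--#############--##.................------
246 ---..................-#############--#-.................------
250 ---...................#############-....................------
254 --....................#############.....................------
258 ......................#############..-------------------------
262 ......................-############.............--------------
266 ..........................................................----
[148 143 143] [149 144 144] [148 146 150]
(285, 205) [ 0.37   -0.2179  0.045 ]
(336, 205) [ 0.3754 -0.1766  0.045 ]
(285, 230) [ 0.3909 -0.2212  0.045 ]
(336, 230) [ 0.3964 -0.179   0.045 ]
(285, 250) [ 0.4082 -0.2239  0.045 ]
(336, 250) [ 0.4138 -0.181   0.045 ]
[ 0.3874 -0.1995  0.09  ]
[ 0.4001 -0.2013  0.09  ]
```

Request:
step_arm:
  targets: ".012 .2 -.028 0 0 0 0; .012 .4 -.028 0 0 0 0; .012 .6 -.028 0 0 0 0; .012 .7 -.028 0 0 0 0; .012 .735 -.028 0 0 0 0; .012 .735 -.028 0 0 0 0; .012 .735 -.028 0 0 0 0"

```text
clock: 8.95
eef_pos: [0.3951, -0.201, 0.0548]
eef_rot: [-0.705, 0.706, -0.044, 0.046]
wrist_force: [0.1, -0.4, 0.4]
grip_width: 0.0881
```

Request:
step_arm:
  targets: "0 0 0 0 0 0 .8; 0 0 0 0 0 0 .9; 0 0 0 0 0 0 1; 0 0 0 0 0 0 1; 0 0 0 0 0 0 1; 0 0 0 0 0 0 1; 0 0 0 0 0 0 1; 0 0 0 0 0 0 1"
  squeeze: 30

```text
clock: 9.95
eef_pos: [0.3938, -0.2008, 0.0537]
eef_rot: [-0.706, 0.706, -0.045, 0.045]
wrist_force: [-0.3, -0.7, -0.3]
grip_width: 0.0102
```

Request:
step_arm:
  targets: "0 -.05 0 0 0 0 1; 0 -.12 0 0 0 0 1; 0 -.22 0 0 0 0 1; 0 -.4 0 0 0 0 1; 0 -.6 0 0 0 0 1; 0 -.75 0 0 0 0 1; 0 -.75 0 0 0 0 1"

```text
clock: 10.82
eef_pos: [0.3959, -0.2019, 0.2075]
eef_rot: [-0.704, 0.707, -0.043, 0.048]
wrist_force: [0.4, -0.7, -1.5]
grip_width: 0.0098
```

Request:
step_arm:
  targets: ".05 0 .2 0 -.03 0 1; .1 0 .4 0 -.06 0 1; .15 0 .6 0 -.09 0 1; .189 0 .786 0 -.11 0 1; .189 0 .786 0 -.11 0 1"

```text
clock: 11.45
eef_pos: [0.4509, -0.0476, 0.2022]
eef_rot: [0.707, -0.707, -0.016, 0.018]
wrist_force: [-0.1, 0.3, -0.0]
grip_width: 0.0099
```

Request:
step_arm:
  targets: ".08 0 .185 0 0 0 1; .16 0 .37 0 0 0 1; .24 0 .555 0 0 0 1; .322 0 .742 0 0 0 1; .322 0 .742 0 0 0 1"

```text
clock: 12.08
eef_pos: [0.5091, 0.1024, 0.2025]
eef_rot: [-0.707, 0.707, 0.016, -0.017]
wrist_force: [0.4, -0.1, 0.5]
grip_width: 0.0096
```

Request:
step_arm:
  targets: ".08 0 .185 0 0 0 1; .16 0 .37 0 0 0 1; .24 0 .555 0 0 0 1; .322 0 .742 0 0 0 1; .322 0 .742 0 0 0 1; .322 0 .742 0 0 0 1; .322 0 .742 0 0 0 1"

```text
clock: 12.95
eef_pos: [0.5664, 0.2508, 0.2033]
eef_rot: [-0.707, 0.707, 0.015, -0.016]
wrist_force: [0.4, -0.4, 0.0]
grip_width: 0.0095
```

```bash
python3 - <<'E'
from h import *
f=wrist('w3');print(f["S"]["grip_width"],f["S"]["joints"].round(2))
cv2.imwrite("pics/w3c.png",crop(f["image"],220,130,420,330,3))
E
```

```text
12.95 [[0.9991, -0.0009, -0.0431, 0.5664], [0.0431, -0.0008, 0.9991, 0.2508], [-0.001, -1.0, -0.0008, 0.2033], [0.0, 0.0, 0.0, 1.0]]
0.009500433538967972 [ 0.38  0.18  1.77 -0.    1.19 -1.24]
```

View pics/w3c.png

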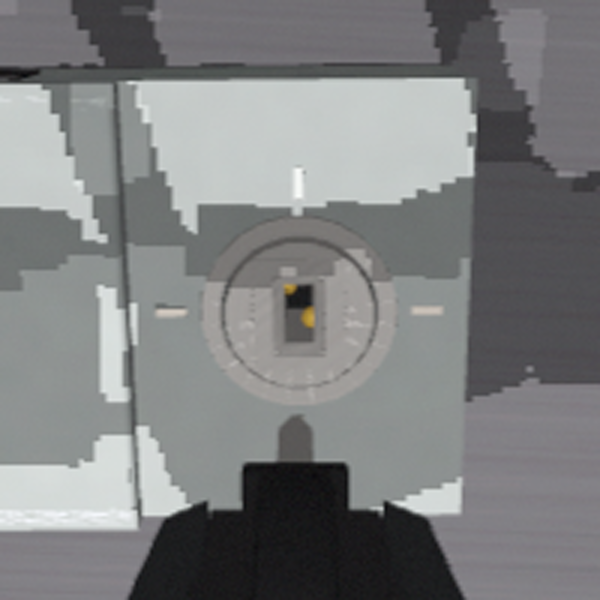

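Crop: keyway centre at (300,312), i.e. pixel (320,234); blade tip at (295,417), i.e. pixel (318.4,269). The slot is square to the tool.

```bash
python3 - <<'E'
from h import *
f=pickle.load(open("w3.pkl","rb"));T=tool_T(f["S"]);Ti=np.linalg.inv(T)
im=f["image"]
def tl(p):return (Ti@np.append(p,1))[:3].round(4)
print("slot in tool",tl(plane(f,(320,234),.068,f["T"])),plane(f,(320,234),.068,f["T"]))
zt=f["S"]["eef_pos"][2]-.042
print("tip in tool",tl(plane(f,(318.4,269),zt,f["T"])),"expect x -.007")
# blade edges below tip: centre column by row
g=im.astype(int)
for y in range(266,290,3):print(y,im[y,308:330].max(1).tolist())
E
```

```text
slot in tool [1.000e-04 1.353e-01 2.200e-03] [0.56629719 0.25288465 0.068     ]
tip in tool [-0.0067  0.042   0.0008] expect x -.007
266 [146, 146, 146, 147, 145, 145, 144, 144, 143, 145, 144, 144, 144, 143, 145, 145, 144, 145, 146, 145, 145, 145]
269 [145, 146, 145, 145, 144, 145, 144, 136, 112, 92, 90, 90, 108, 134, 144, 145, 144, 145, 145, 144, 145, 145]
272 [145, 146, 145, 145, 136, 110, 90, 89, 90, 89, 90, 89, 88, 86, 91, 112, 139, 146, 145, 145, 145, 145]
275 [145, 145, 144, 145, 127, 89, 89, 90, 91, 91, 89, 91, 91, 91, 91, 96, 124, 145, 145, 145, 145, 146]
278 [147, 147, 147, 145, 127, 91, 90, 91, 89, 90, 91, 90, 90, 90, 92, 96, 124, 146, 145, 146, 144, 145]
281 [146, 146, 147, 141, 118, 89, 89, 88, 89, 89, 88, 89, 88, 90, 89, 89, 117, 144, 145, 145, 145, 145]
284 [54, 54, 56, 51, 41, 33, 31, 32, 34, 34, 33, 33, 33, 36, 35, 35, 43, 55, 55, 56, 55, 55]
287 [25, 19, 21, 18, 19, 21, 18, 23, 20, 18, 19, 20, 17, 23, 21, 20, 18, 18, 23, 22, 20, 20]
```

Request:
step_arm:
  targets: "-.001 .1 .007 0 0 0 1; -.001 .2 .007 0 0 0 1; -.001 .3 .007 0 0 0 1; -.001 .4 .007 0 0 0 1; -.001 .44 .007 0 0 0 1; -.001 .44 .007 0 0 0 1; -.001 .44 .007 0 0 0 1"
  squeeze: 40

```text
clock: 13.88
eef_pos: [0.5673, 0.2543, 0.1165]
eef_rot: [0.707, -0.707, -0.016, 0.015]
wrist_force: [-0.5, 0.7, -1.0]
grip_width: 0.0099
```

```bash
python3 - <<'E'
from h import *
f=wrist('w4');print(f["S"]["wrist_force"])
cv2.imwrite("pics/w4c.png",crop(f["image"],250,200,390,330,4))
E
```

```text
13.875 [[0.999, 0.0014, -0.0446, 0.5673], [0.0446, 0.0006, 0.999, 0.2543], [0.0014, -1.0, 0.0005, 0.1165], [0.0, 0.0, 0.0, 1.0]]
[-0.4850125   0.74538029 -1.01400607]
```

View pics/w4c.png

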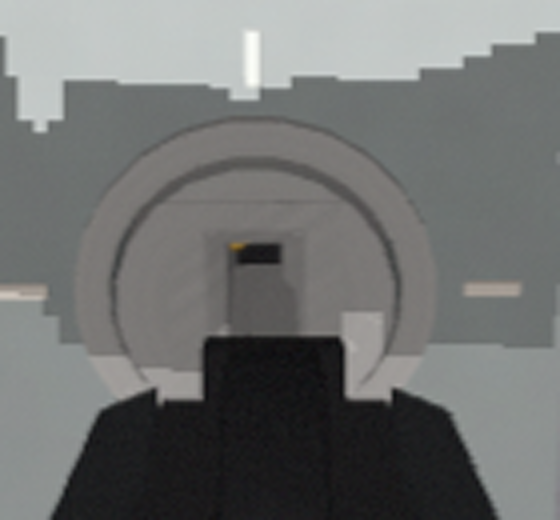

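```bash
python3 - <<'E'
from h import *
f=pickle.load(open("w4.pkl","rb"));T=tool_T(f["S"]);Ti=np.linalg.inv(T);im=f["image"];print(f["cx"],f["cy"])
for y in (255,262,266,270,274,277,280,283):print(y,im[y,298:332].mean(1).astype(int).tolist())
def tl(u,v,z):return (Ti@np.append(plane(f,(u,v),z,f["T"]),1))[:3].round(4)
zt=f["S"]["eef_pos"][2]-.042
print("cyl",tl(250+256.5/4,272,.068),"slot",tl(250+256/4,270,.068),"flare far edge",tl(314,200+230/4,.068))
for c in(204,344):print("collar",tl(250+c/4,285,zt+.034))
for c in(298,):print("blade R",tl(250+c/4,278,zt+.01))
E
```

```text
318.0885999429377 247.59263769023022
255 [120, 119, 120, 120, 118, 119, 118, 117, 117, 117, 117, 117, 118, 118, 119, 118, 117, 117, 117, 117, 116, 116, 118, 118, 120, 121, 120, 119, 118, 117, 116, 118, 117, 119]
262 [116, 117, 116, 109, 106, 103, 101, 103, 91, 75, 70, 53, 41, 29, 27, 24, 27, 27, 23, 28, 27, 37, 75, 102, 107, 106, 106, 106, 114, 119, 119, 117, 117, 116]
266 [118, 117, 113, 108, 104, 105, 107, 106, 93, 70, 71, 71, 69, 76, 83, 84, 82, 81, 84, 81, 83, 84, 90, 101, 104, 103, 103, 104, 111, 118, 117, 118, 117, 118]
270 [118, 120, 118, 112, 107, 105, 103, 102, 95, 79, 81, 86, 87, 86, 87, 86, 85, 87, 88, 89, 89, 89, 88, 95, 101, 105, 104, 106, 112, 119, 118, 121, 119, 119]
274 [118, 116, 115, 112, 108, 107, 106, 105, 94, 80, 85, 88, 87, 86, 88, 89, 88, 88, 89, 90, 89, 87, 89, 89, 89, 92, 100, 107, 113, 118, 118, 119, 119, 120]
277 [118, 118, 119, 114, 109, 108, 106, 104, 94, 82, 85, 87, 87, 87, 86, 89, 88, 89, 89, 88, 88, 89, 90, 88, 88, 89, 98, 108, 114, 120, 119, 118, 117, 117]
280 [119, 119, 118, 114, 110, 108, 106, 105, 95, 82, 87, 88, 87, 87, 86, 89, 89, 89, 89, 89, 88, 88, 88, 87, 89, 88, 94, 105, 113, 117, 118, 118, 120, 119]
283 [117, 118, 118, 115, 112, 109, 117, 129, 121, 98, 87, 87, 86, 79, 77, 87, 88, 88, 88, 88, 88, 87, 87, 87, 86, 88, 95, 107, 112, 118, 119, 119, 118, 118]
cyl [-0.0024  0.0485 -0.0016] slot [-0.0036  0.0485 -0.0016] flare far edge [-0.011   0.0485 -0.0016]
collar [-0.0122  0.008  -0.007 ]
collar [-0.0122  0.008   0.0086]
blade R [-0.0056  0.032   0.0039]
```

Request:
step_arm:
  targets: "0 0 -.006 0 0 0 1; 0 0 -.012 0 0 0 1; 0 .015 -.012 0 0 0 1; 0 .03 -.012 0 0 0 1; 0 .045 -.012 0 0 0 1; 0 .06 -.012 0 0 0 1; 0 .06 -.012 0 0 0 1"

```text
clock: 14.8
eef_pos: [0.5664, 0.2515, 0.1032]
eef_rot: [-0.707, 0.707, 0.015, -0.016]
wrist_force: [0.1, -0.0, 0.3]
grip_width: 0.0098
```

Request:
step_arm:
  targets: "0 .01 0 0 0 0 1; 0 .02 0 0 0 0 1; 0 .03 0 0 0 0 1; 0 .04 0 0 0 0 1; 0 .04 0 0 0 0 1"

```text
clock: 15.42
eef_pos: [0.5669, 0.2511, 0.0957]
eef_rot: [-0.707, 0.707, 0.016, -0.016]
wrist_force: [0.7, -2.0, -0.0]
grip_width: 0.0098
```

Request:
step_arm:
  targets: "0 .015 0 0 0 0 1; 0 .03 0 0 .015 0 1; 0 .045 0 0 -.015 0 1; 0 .06 0 0 .015 0 1; 0 .06 0 0 0 0 1"

```text
clock: 16.05
eef_pos: [0.5683, 0.2518, 0.0873]
eef_rot: [0.707, -0.707, -0.017, 0.015]
wrist_force: [-3.1, -5.2, 14.8]
grip_width: 0.0096
```

Request:
step_arm:
  targets: "0 .005 0 0 .02 0 1; 0 .01 0 0 -.02 0 1; 0 .015 0 0 .02 0 1; 0 .015 0 0 -.02 0 1; 0 .015 0 0 0 0 1"

```text
clock: 16.68
eef_pos: [0.5681, 0.252, 0.0821]
eef_rot: [0.707, -0.706, -0.016, 0.014]
wrist_force: [1.2, -0.7, 5.1]
grip_width: 0.0095
```

Passing the pins; the key now needs about 6 mm more.

Request:
step_arm:
  targets: "0 .01 0 0 .015 0 1; 0 .02 0 0 -.015 0 1; 0 .03 0 0 .015 0 1; 0 .04 0 0 -.015 0 1; 0 .04 0 0 0 0 1; 0 .04 0 0 0 0 1"

```text
clock: 17.42
eef_pos: [0.5685, 0.2521, 0.0765]
eef_rot: [0.707, -0.707, -0.016, 0.014]
wrist_force: [-3.1, -5.1, 19.8]
grip_width: 0.0099
```

Request:
step_arm:
  targets: "0 .004 0 0 0 0 1; 0 .008 0 0 .015 0 1; 0 .008 0 0 -.015 0 1; 0 .008 0 0 0 0 1"

```text
clock: 17.92
eef_pos: [0.5685, 0.2522, 0.0764]
eef_rot: [0.707, -0.707, -0.016, 0.014]
wrist_force: [-6.7, -5.3, 26.8]
grip_width: 0.0096
```

```bash
python3 - <<'E'
from h import *
f=wrist('w5');print(f["S"]["wrist_force"])
from cell import imaging
s=imaging.grab_frame("side")
a=crop(f["image"],250,200,390,330,4);b=crop(s["image"],210,170,340,300,3)
im=np.zeros((520,960,3),np.uint8)[:, :800];im[:,:400]=a[:,80:480];im[:390,405:795]=b
cv2.imwrite("pics/w5c.png",im)
E
```

```text
17.925 [[0.9991, 0.0035, -0.0429, 0.5685], [0.0429, 0.0013, 0.9991, 0.2522], [0.0036, -1.0, 0.0012, 0.0764], [0.0, 0.0, 0.0, 1.0]]
[-6.67617689 -5.31821103 26.83213276]
```

View pics/w5c.png

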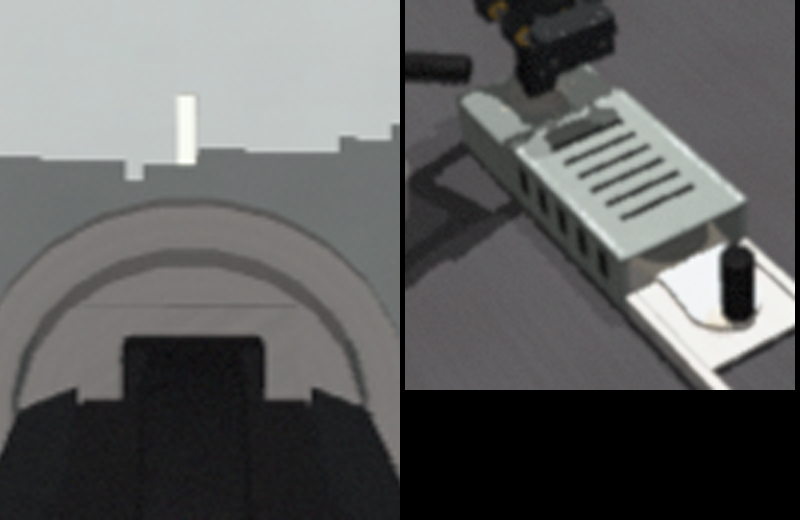

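The collar is seated on the cylinder face with no gap and no slip in the grip, and the tray is in with the knob just outside the mouth. Now the turn.

Request:
step_arm:
  targets: "0 0 0 0 .07 0 1; 0 0 0 0 .14 0 1; 0 0 0 0 .21 0 1; -.001 0 0 0 .28 0 1; -.002 0 .001 0 .35 0 1; -.002 0 .001 0 .42 0 1; -.003 0 .002 0 .48 0 1; -.003 0 .002 0 .48 0 1"

```text
clock: 19.02
eef_pos: [0.5684, 0.2513, 0.0765]
eef_rot: [0.663, -0.663, 0.245, -0.248]
wrist_force: [-5.5, -10.0, 26.7]
grip_width: 0.0096
```

```bash
python3 -c "
from h import *
from cell import arm
S=arm.read_state();T=tool_T(S);print(T.round(4),np.arctan2(T[1,0],T[0,0]),S['wrist_force'],S['wrist_torque'],S['grip_width'])"
```

```text
[[ 7.577e-01  4.300e-03  6.525e-01  5.684e-01]
 [-6.525e-01 -7.000e-04  7.578e-01  2.513e-01]
 [ 3.700e-03 -1.000e+00  2.300e-03  7.650e-02]
 [ 0.000e+00  0.000e+00  0.000e+00  1.000e+00]] -0.7109366626011394 [ -5.46914579 -10.00915669  26.74343587] [-1.59299058  0.99481399  0.06202563] 0.009600848866512574
```

Request:
step_arm:
  targets: ".002 0 -.003 0 .07 0 1; .002 0 -.005 0 .14 0 1; .002 0 -.005 0 .21 0 1; .002 0 -.005 0 .28 0 1; .002 0 -.005 0 .35 0 1; .002 0 -.005 0 .42 0 1; .002 0 -.005 0 .46 0 1; .002 0 -.005 0 .46 0 1"

```text
clock: 20.02
eef_pos: [0.5678, 0.2507, 0.0764]
eef_rot: [0.534, -0.532, 0.463, -0.466]
wrist_force: [-7.4, -9.7, 27.7]
grip_width: 0.0094
```

```bash
python3 -c "
from h import *
from cell import arm
S=arm.read_state();T=tool_T(S);print(T.round(4),np.arctan2(T[1,0],T[0,0]),S['wrist_force'],S['wrist_torque'],S['grip_width'])"
```

```text
[[ 1.372e-01  3.900e-03  9.905e-01  5.678e-01]
 [-9.905e-01 -2.000e-04  1.372e-01  2.507e-01]
 [ 7.000e-04 -1.000e+00  3.800e-03  7.640e-02]
 [ 0.000e+00  0.000e+00  0.000e+00  1.000e+00]] -1.4331964887721267 [-7.36441259 -9.70128437 27.69041035] [-1.41688905  1.20126573  0.1421881 ] 0.009404686270133343
```

Request:
step_arm:
  targets: "0 0 0 0 .02 0 1; 0 0 0 0 .04 0 1; 0 0 0 0 .06 0 1; 0 0 0 0 .06 0 1"

```text
clock: 20.52
eef_pos: [0.5678, 0.2511, 0.0765]
eef_rot: [0.512, -0.51, 0.488, -0.49]
wrist_force: [-6.8, -6.8, 26.6]
grip_width: 0.0097
```

```bash
python3 - <<'E'
from h import *
f=wrist('w6');S=f["S"];T=tool_T(S);print(np.arctan2(T[1,0],T[0,0]),S['wrist_force'],S['wrist_torque'],S['grip_width'])
cv2.imwrite("pics/w6c.png",crop(f["image"],220,170,420,320,4))
E
```

```text
20.525 [[0.0436, 0.0039, 0.999, 0.5678], [-0.9991, 0.0004, 0.0436, 0.2511], [-0.0003, -1.0, 0.004, 0.0765], [0.0, 0.0, 0.0, 1.0]]
-1.527229535602178 [-6.8068788  -6.83195084 26.59399114] [-1.23111786  1.22721157  0.06915917] 0.00969186894441147
```

View pics/w6c.png

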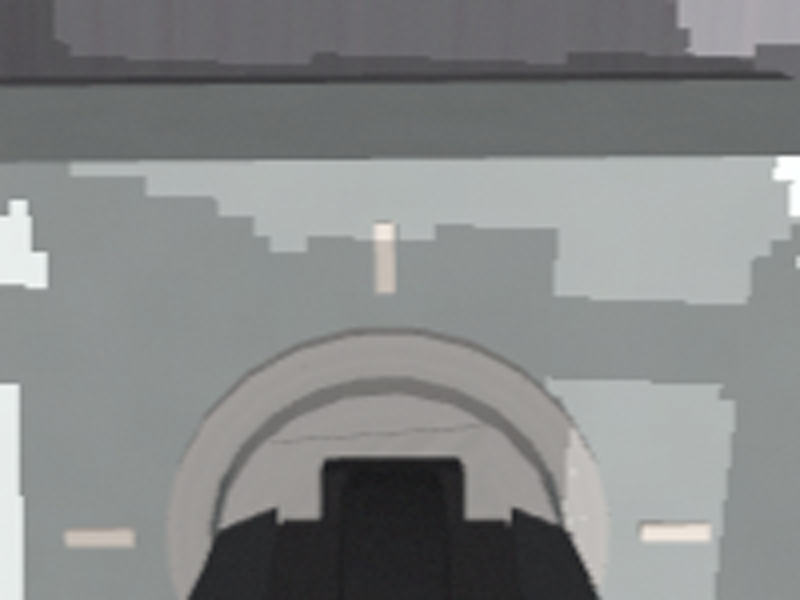

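The cylinder's face line tilts about 0.07 rad behind the tool, which has turned 1.57, so the lock is at about 1.50, its stop. I'll let it settle, then hand in.

Request:
step_arm:
  targets: "0 0 0 0 0 0 1; 0 0 0 0 0 0 1; 0 0 0 0 0 0 1; 0 0 0 0 0 0 1"

```text
clock: 21.08
eef_pos: [0.5678, 0.2511, 0.0764]
eef_rot: [0.512, -0.51, 0.488, -0.49]
wrist_force: [-6.3, -6.7, 27.0]
grip_width: 0.0098
```

```bash
python3 -c "
from cell import arm,ticket
S=arm.read_state();print(S['clock'],S['eef_pos'],S['wrist_force'],S['wrist_torque'],S['grip_width'],abs(S['qd']).max())
print(ticket.job_done())"
```

```text
21.075 [0.56775817 0.2510603  0.07644531] [-6.3403356  -6.65712318 27.03885147] [-1.23171489  1.25931485  0.0661321 ] 0.009759041623529205 0.00111926949463767
the job is handed in; nothing more can be done
None
```

I finished the task and handed it in at about 21 s, with the key held turned in the grip; the hand-in reports no verdict.

- **Tray:** I gripped the knob and slid the tray about 0.171 m. A further push met 15 N with no movement, so it was against its stop.
- **Key:** I worked it past the two sticky pins with small twists until the collar sat on the cylinder face. The tool height was 76.4 mm against 76 mm expected when home, and the wrist picture showed no gap and no slip in the grip.
- **Turn:** The gripper turned 1.57 rad clockwise. The line on the cylinder face trailed it by about 0.07 rad, which puts the lock at about 1.50, its stop. The yaw torque did not clearly show the stop: it read 0.14 N m at 1.48 rad and 0.07 at the end.
- **At hand-in:** The joints were still, the finger opening was 9.8 mm on the 10 mm head with a 40 N grip, and I was pressing down with about 27 N. About 9 N of sideways load remained.
- **Bystanders:** My planned path kept clear of them, but I took no final picture of the tin, insole, driver or bottle.

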